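# Put the column heater out of service

## Task

Take the column heater out of service: first turn its dial knob back until the white line points at the red mark on the scale, then take the red tag out of the rack and hang it by its hole on the peg of the heater's support rod, leaving it hanging there freely and at rest. Leave the green tag, the brown bottle and the vial box as they are.

Things in the scene. Friction and masses are not known exactly. Their poses are not given: they have to be found in the camera images.
- heater: Cream bench instrument with a grey top panel, fixed on the table, 200 (x) by 260 (y) by 70 mm high. Origin: centre of its underside, on the table; x points away from the robot at yaw 0, z up. On its top: the dial at (-20, -65) mm, and a steel support rod (16 mm thick, top at 238 mm) at (75, 65) mm, carrying the peg.
- knob_grip (a point): On the knob's vertical axis, at the height to grip. The knob is black: a disc of 56 mm diameter with an upright grip bar on it, 53 mm long, 14 mm wide, from 25 mm below to 7 mm above this point. A white line on top of one half of the bar is its pointer. This entry turns with the knob: its own -x axis points along the white line.
- knob (a joint): Knob angle in rad, range 0 to 3.1, grows clockwise seen from above. At 0 the white line points along the heater's -x; at 0.6 it points at the red mark, at about 1.57 along the heater's +y. The knob stays where it is left.
- dial_mark (a point): Centre of the red mark on the black scale disc round the knob: a red bar 17 by 5.5 mm, 50 mm from the knob's axis; the other scale lines are thin and white, every 0.4 rad.
- peg: Straight steel peg with a black ball end on the support rod, 10 mm thick, ball 14 mm. Origin: on the peg's axis at its root, where it leaves the clamp on the rod, 212 mm above the table. Its x axis runs along the peg to the tip (towards the heater's front, rising 0.2 rad above level); y is level. The peg is 60 mm long to the ball's centre. The clamp is a 28 by 26 by 26 mm block behind the origin.
- peg_tip (a point): Centre of the black ball at the end of the peg, 60 mm from the root.
- red_tag: Red plastic plate, 130 mm tall (z), 60 mm wide (y), 8 mm thick (x), about 75 g, with a round through hole of 26 mm diameter near its top; it stands upright in a slot of the rack. Origin: centre of its bottom edge, which stands 6 mm above the table at the start.
- red_eye (a point): Centre of the red tag's hole: 105 mm above its bottom edge, 25 mm below its top edge, on its middle line. The hole runs along the tag's x.
- green_tag: Green plate of the same shape, in the other slot of the rack; leave it there.
- rack: Fixed low rack: aluminium foot 70 (x) by 230 (y) by 6 mm with two grey slots 26 mm deep, 32 mm high above the table, their middles 130 mm apart along y. Either slot can hold the red tag. Tags lift straight out. Origin: centre of the underside.
- bottle: Brown glass bottle, 68 mm diameter, 150 mm tall, black cap. Origin: centre of its underside. Leave it.
- vial_box: White box of small vials, 80 by 110 mm, 50 mm high with the vials. Origin: centre of its underside. Leave it.
Not all that is in view belongs to the job. Of the things like the red_tag, leave any that is blue; of the rest the larger one is meant.

How it is judged (in metres and radians):
On the way:
1. the knob's line points at the red mark while the red tag is still in the rack (value of joint knob between 0.45 and 0.75 rad and distance of red_tag from where it was at the start of the episode below 0.03 m), for 0.2 s.
At the end, for the whole second after the job is handed in: Knob at 0.45 to 0.75 rad. The red tag hangs by its hole on the peg: hole centre between root and ball along the peg, within 12 mm sideways and 0 to 18 mm below its axis, upright within 0.35 rad, weight on the peg (over 0.2 N), at rest (under 0.03 m/s, 0.4 rad/s) (value of joint knob between 0.45 and 0.75 rad and x of red_eye in the frame of peg between 0 and 0.06 m and y of red_eye in the frame of peg between -0.012 and 0.012 m and z of red_eye in the frame of peg between -0.018 and 0 m and angle between red_tag's own z axis and vertical below 0.35 rad and contact force between red_tag and peg above 0.2 N and linear speed of red_tag below 0.03 m/s and angular speed of red_tag below 0.4 rad/s); the robot touches nothing.
It fails at once if the green tag is moved more than 30 mm or taken out (distance of green_tag from where it was at the start of the episode above 0.03 m).
It fails at once if the bottle is moved more than 30 mm or tipped (distance of bottle from where it was at the start of the episode above 0.03 m or angle between bottle's own z axis and vertical above 0.5 rad).
It fails at once if the vial box is moved more than 30 mm (distance of vial_box from where it was at the start of the episode above 0.03 m).
It also fails if it takes over 67 s, if anything falls off the work surface, if the arm or the gripper's body presses on something with over 40 N, if the wrist force passes 120 N, or if a joint passes its speed limit or range.

## Robot

A 6-joint arm with a two-finger parallel gripper is mounted at the origin on the work surface. World frame = base frame: x ahead of the robot, y to its left, z up, the work surface at z = 0. Lengths are in mm, angles in rad, forces in N, time in s.
With the tool pointing down it reaches from about 400 to 925 mm from the base axis. Payload 12.5 kg.
Tool frame: the origin (TCP) lies midway between the tips of the shut fingers; the grasp point (between the pads) lies 19 mm behind it; z points along the fingers, y is the line along which they close (so a half turn about z gives the same grasp; the last joint's range is limited). The gripper opens to 95 mm and grips with 3 to 60 N. Pads are 20 mm wide; open, the fingers measure 119 mm over their backs; the gripper's body (75 mm by 180 mm) begins 59 mm behind the grasp point.
Start: joints at [-1.228, 0.491, 1.559, -0, 1.092, -0.106], TCP at [271.202, -563.113, 214.661] pointing down, gripper open.
Joint ranges: [-3.1, 3.1], [-0.84, 2.19], [0.05, 2.79], [-1.13, 4.28], [0.06, 2.93], [-2.69, 2.69]. Speed limits (rad/s): [2.22, 2.22, 2.79, 3.14, 3.14, 3.14].

## Interface

Orientations are given as [roll, pitch, yaw] about the fixed x, y, z axes, in that order (R = Rz(yaw) Ry(pitch) Rx(roll)).
In Python, from cell import env gives the robot as it stands.
- The arm moves only by the shell command python3 -m inch 'ROWS'. ROWS is JSON, a list of rows, each a list of 7 numbers: the turn, a rotation vector about the tool's x, y, z in rad, then the shift along the tool's x, y, z in cm, then the closure, from -1 (fully open) to 1 (shut). A call has 1 to 20 rows; each row shifts and turns the commanded pose from where the row before left it, along the tool's axes as they then stand; what a row does not reach is not made up. A row lasts 1/8 s, in which the tool goes at most 62.5 mm and 10.7 degrees, less where a joint would pass 70% of its speed; a pose out of reach is approached as far as the arm can. A call with a gripper value outside its range is refused whole. The fingers move at their own pace and stop on an object; the grip force is fixed at half the most. Time passes only in rows, so rows that do not move let the fingers close. It gives the time, the measured TCP pose, the force, the opening and the grip force at its end, in the units of the state.
- env.state(): the state, without advancing time (a new reading comes with each control period).
- env.read_camera(name): name is "side" or "top" or "wrist"; returns a dict with "img" (420x560x3 uint8, red, green, blue), "depth" (420x560 float32, mm along the optical axis (not along the pixel's ray), 0 where there is no reading), "fx", "fy", "cx", "cy" (pixels), "position" and "orientation" of the camera in the world. Camera axes: x right, y down, z forward; pixel columns grow to the right and rows downward; lengths in mm; the calibration is good to about 2 mm. A picture is of the moment at which its call begins.
- env.job_done(): hands the job in; it is judged then, once.
Trained networks look in a picture, given as the dict that the camera call returned (one of the last four; its "shot" number tells which), for a name from the list of things; names that differ only in an ending like _2 or _b are one class to them, and where a whole thing is asked for, a point or a joint stands for the part that bears it (a point fixed in the world has none). Each returns a list of dicts, best first, with "score" (0 to 1); they miss things now and then, are a little off and sometimes report something else, mostly with a low value. They report only what shows in the picture. A call takes as long as a camera call. They do not tell look-alikes from the thing itself.
- env.find_in(picture, target): "centre" ([x, y, z] in mm, in the coordinates of the camera as it stood for that picture, good to about 4 mm: the middle of the surface that is visible of it).
- env.trace(picture, target): "mask" (420x560 bool, what is visible of it).
The state is a dict: "t": time; "joints": joint angles; "qvel": joint speeds; "tau": joint torques, N m; "eef_pos": TCP position; "tcp_rot": TCP orientation; "ft_force": force on the tool from outside, world axes, zero at the start; "moment": the same for the moment, N m; "opening": opening from 0.0 (shut) to 1.0 (fully open); "grip_force": force on a finger pad.
Only numpy, scipy, OpenCV 4.12 (cv2) and the standard library are available. Lean on these libraries where they do the work, as an engineer would, in place of code of your own. Each camera call takes 0.05 s, during which the arm holds its last target. There are 200 camera calls.

## Working session

There is one attempt and no reset: what is moved stays moved. The work goes in short steps, Python scripts to look and compute and a shell command to move; the robot and the scene stay as the last step left them, time stands still between calls to the robot, and variables do not carry over. Pictures are saved under pics/ and viewed, at most 10 in all, crops included, and the job is handed in when it is done.

```bash
mkdir -p pics; cat > h.py <<'E'
import numpy as np, cv2
from scipy.spatial.transform import Rotation as R
from cell import env
def cam(n): 
    return env.read_camera(n)
def Rc(p):
    o=np.array(p["orientation"],float)
    return o if o.shape==(3,3) else R.from_euler('xyz',o).as_matrix()
def w(p,c): return Rc(p)@np.array(c)+np.array(p["position"])
def pts(p,mask):
    v,u=np.nonzero(mask&(p["depth"]>0)); z=p["depth"][v,u]
    return np.c_[(u-p["cx"])/p["fx"]*z,(v-p["cy"])/p["fy"]*z,z]@Rc(p).T+np.array(p["position"])
def save(p,n): cv2.imwrite(f"pics/{n}.png",p["img"][:,:,::-1])
E
python3 - <<'E'
from h import *
s=env.state();print(s["eef_pos"],s["tcp_rot"],s["t"])
ims=[]
for n in["side","top"]:
    p=cam(n);ims.append(p["img"]);print(n,p["position"],p["orientation"],p["fx"])
    for t in["heater","knob_grip","dial_mark","peg","peg_tip","red_tag","red_eye","green_tag","rack","bottle","vial_box"]:
        print(t,[(round(d["score"],2),w(p,d["centre"]).round().tolist()) for d in env.find_in(p,t)[:4]])
    save(p,n)
E
```

```text
[ 271.11164381 -562.84279916  214.03627958] [-3.14040768e+00 -1.03901404e-04  4.48829073e-01] 0.0
side [281.9481056  556.48267153 901.4730877 ] [-2.42555775  0.00822938 -2.74429363] 470.69816018668377
heater [(0.75, [525.0, 70.0, 97.0]), (0.57, [538.0, 166.0, 71.0])]
knob_grip [(0.66, [522.0, 64.0, 93.0]), (0.64, [700.0, -111.0, 36.0])]
dial_mark [(0.64, [542.0, 169.0, 71.0])]
peg [(0.71, [577.0, 190.0, 222.0])]
peg_tip [(0.78, [578.0, 194.0, 221.0])]
red_tag [(0.61, [593.0, -228.0, 47.0]), (0.58, [482.0, -199.0, 92.0]), (0.57, [329.0, -219.0, 79.0])]
red_eye [(0.85, [326.0, -224.0, 79.0]), (0.69, [482.0, -196.0, 88.0]), (0.61, [542.0, 167.0, 69.0]), (0.57, [597.0, -231.0, 55.0])]
green_tag [(0.75, [436.0, -311.0, 90.0])]
rack [(0.6, [457.0, -246.0, 5.0])]
bottle [(0.96, [695.0, -264.0, 85.0])]
vial_box [(0.85, [702.0, -110.0, 35.0])]
top [421.01448151 -52.71970587 967.31923966] [-2.99123286 -0.01195053 -1.55344567] 412.6555254137299
heater [(0.67, [546.0, 123.0, 68.0])]
knob_grip [(0.93, [528.0, 64.0, 80.0]), (0.66, [552.0, 129.0, 67.0]), (0.49, [703.0, -126.0, 38.0])]
dial_mark [(0.86, [552.0, 129.0, 68.0]), (0.54, [531.0, 62.0, 81.0])]
peg [(0.65, [584.0, 185.0, 219.0])]
peg_tip [(0.48, [579.0, 192.0, 225.0]), (0.27, [544.0, 122.0, 68.0])]
red_tag [(0.75, [596.0, -227.0, 60.0]), (0.65, [336.0, -218.0, 126.0]), (0.54, [482.0, -196.0, 105.0])]
red_eye [(0.76, [481.0, -196.0, 104.0]), (0.64, [338.0, -217.0, 130.0]), (0.62, [599.0, -226.0, 59.0])]
green_tag [(0.79, [443.0, -320.0, 99.0]), (0.32, [579.0, 190.0, 226.0])]
rack [(0.76, [463.0, -263.0, 3.0])]
bottle [(0.81, [692.0, -266.0, 99.0]), (0.46, [528.0, 57.0, 78.0])]
vial_box [(0.98, [703.0, -126.0, 38.0])]
```

View pics/side.png

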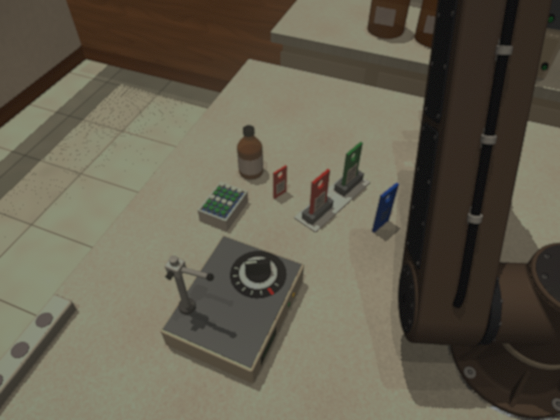

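View pics/top.png

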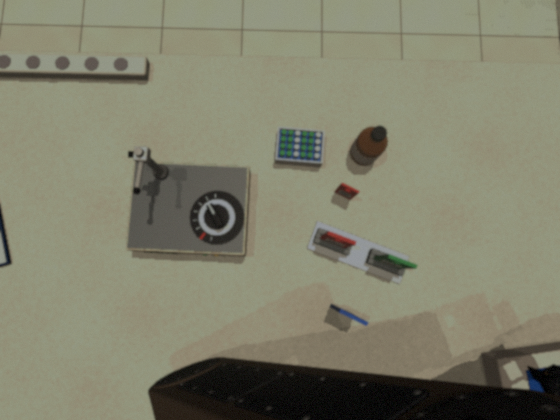

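The red tag in the rack is at about top px (340,238). The small red one is at (347,190) and the blue one at (350,315). The knob is at (217,216) with its white line pointing up-left, and the red mark is at (203,236). The peg runs from (138,158) to (136,190).

```bash
cat > m.py <<'E'
from h import *
for n in ["top","side"]:
    p=cam(n); X=pts(p,np.ones((420,560),bool))
    a=lambda lo,hi,x0,x1,y0,y1:X[(X[:,2]>lo)&(X[:,2]<hi)&(X[:,0]>x0)&(X[:,0]<x1)&(X[:,1]>y0)&(X[:,1]<y1)]
    h=a(60,78,380,720,-20,330); r=cv2.minAreaRect(h[:,:2].astype(np.float32)); print(n,"heater",r,np.median(h[:,2]))
    k=a(98,125,480,580,10,110); print("knobtop",len(k),k.mean(0) if len(k) else 0, cv2.minAreaRect(k[:,:2].astype(np.float32)) if len(k)>4 else 0)
    g=a(195,260,500,700,120,260); print("peg",len(g)); 
    L=g[np.argsort(g[:,0])]; print(L[::max(1,len(L)//16)].round().tolist())
    for nm,c in (("red_tag",(482,-196)),("green_tag",(440,-316))):
        for d in env.trace(p,nm):
            q=pts(p,d["mask"]); m=np.median(q,0)
            if np.hypot(*(m[:2]-c))<40:
                t=q[q[:,2]>115]; 
                for nn,z in(("all",q),("top",t)):
                    if len(z)>5: print(nm,nn,len(z),m.round(),cv2.minAreaRect(z[:,:2].astype(np.float32)),z[:,2].max())
                break
    img=p["img"]
    if n=="top": c=np.hstack([cv2.resize(img[180:255,180:255,::-1],(400,400),interpolation=2),cv2.resize(img[140:215,110:185,::-1],(400,400),interpolation=2)])
    else: c=np.hstack([cv2.resize(img[235:310,220:295,::-1],(400,400),interpolation=2),cv2.resize(img[250:325,150:225,::-1],(400,400),interpolation=2)])
    if n=="top": A=c
    else: cv2.imwrite("pics/crop1.png",cv2.resize(np.vstack([A,c]),(600,600)))
E
python3 m.py
```

```text
top heater ((553.0903930664062, 124.88362884521484), (260.2032470703125, 200.097900390625), 88.4271011352539) 68.91587085066044
knobtop 178 [530.37264842  59.5394052  112.08645006] ((531.0528564453125, 60.17722702026367), (53.31950378417969, 13.931816101074219), 30.765846252441406)
peg 502
[[552.0, 189.0, 224.0], [560.0, 187.0, 229.0], [570.0, 188.0, 226.0], [581.0, 186.0, 219.0], [591.0, 187.0, 222.0], [602.0, 187.0, 219.0], [612.0, 191.0, 215.0], [616.0, 195.0, 207.0], [618.0, 176.0, 215.0], [621.0, 190.0, 224.0], [624.0, 178.0, 223.0], [626.0, 175.0, 201.0], [629.0, 192.0, 238.0], [631.0, 178.0, 224.0], [634.0, 175.0, 221.0], [637.0, 177.0, 222.0], [643.0, 185.0, 223.0]]
green_tag all 405 [ 441. -318.   96.] ((441.9022216796875, -347.84210205078125), (108.51593780517578, 29.65193748474121), 74.00853729248047) 137.59700205668446
green_tag top 161 [ 441. -318.   96.] ((441.6024169921875, -323.1505432128906), (60.94886016845703, 8.43324089050293), 69.8897705078125) 137.59700205668446
side heater ((550.4349365234375, 124.9116439819336), (261.15753173828125, 200.18707275390625), 88.414
[... 512 characters left out ...]
.0], [630.0, 199.0, 224.0], [633.0, 187.0, 237.0], [639.0, 199.0, 222.0]]
red_tag all 635 [ 484. -198.   85.] ((502.8699035644531, -261.72857666015625), (48.75841522216797, 186.1970672607422), 13.708016395568848) 140.05445772490918
red_tag top 164 [ 484. -198.   85.] ((483.6123046875, -201.9259033203125), (63.49900817871094, 11.116796493530273), 68.88233947753906) 140.05445772490918
green_tag all 485 [ 439. -319.   88.] ((449.4007568359375, -373.64697265625), (39.97465896606445, 166.01870727539062), 8.94223403930664) 139.9341522492757
green_tag top 122 [ 439. -319.   88.] ((439.20111083984375, -320.40618896484375), (61.22164535522461, 10.040563583374023), 66.02676391601562) 139.9341522492757
```

View pics/crop1.png

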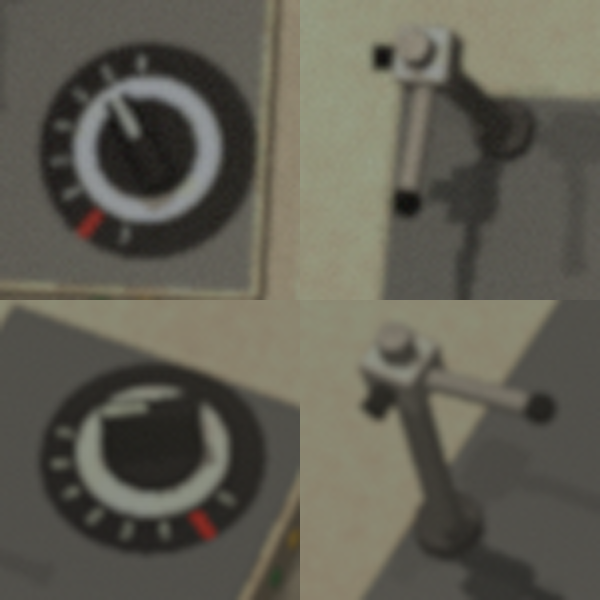

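```bash
python3 -m inch '[[0,0,-0.087,0,0,0,-1],[0,0,0,3.864,-2.884,0,-1],[0,0,0,3.864,-2.884,0,-1],[0,0,0,3.864,-2.884,0,-1],[0,0,0,3.864,-2.884,0,-1],[0,0,0,3.864,-2.884,0,-1],[0,0,0,3.864,-2.884,0,-1],[0,0,0,3.864,-2.884,0,-1],[0,0,0,3.864,-2.884,0,-1],[0,0,0,3.864,-2.884,0,-1],[0,0,0,3.864,-2.884,0,-1],[0,0,0,3.864,-2.884,0,-1],[0,0,0,3.864,-2.884,0,-1],[0,0,0,3.864,-2.884,0,-1],[0,0,0,3.864,-2.884,0,-1],[0,0,0,0,0,0,-1],[0,0,0,0,0,0,-1]]'
```

```text
t: 3.62
eef_pos: [529.9, 60.1, 214.5]
tcp_rot: [3.142, 0.0, 0.536]
ft_force: [0.4, 0.2, -0.6]
opening: 1.005
grip_force: 0.0
```

```bash
python3 -m inch '[[0,0,0,0,0,3,-1],[0,0,0,0,0,3,-1],[0,0,0,0,0,3,-1],[0,0,0,0,0,2,-1],[0,0,0,0,0,1.6,-1],[0,0,0,0,0,0,-1],[0,0,0,0,0,0,1],[0,0,0,0,0,0,1],[0,0,0,0,0,0,1],[0,0,0,0,0,0,1],[0,0,0,0,0,0,1],[0,0,0,0,0,0,1],[0,0,0,0,0,0,1],[0,0,0,0,0,0,1]]'
```

```text
t: 5.38
eef_pos: [530.2, 60.2, 88.6]
tcp_rot: [3.142, 0.0, 0.536]
ft_force: [-0.0, 0.8, 0.3]
opening: 0.217
grip_force: 0.0
```

```bash
python3 -m inch '[[0,0,0,0,0,0,1],[0,0,0,0,0,0,1],[0,0,0,0,0,0,1],[0,0,0,0,0,0,1]]'; python3 -m inch '[[0,0,-0.165,0,0,0,1],[0,0,-0.165,0,0,0,1],[0,0,-0.165,0,0,0,1],[0,0,-0.165,0,0,0,1],[0,0,-0.165,0,0,0,1],[0,0,-0.165,0,0,0,1],[0,0,-0.165,0,0,0,1],[0,0,-0.165,0,0,0,1],[0,0,-0.165,0,0,0,1],[0,0,-0.165,0,0,0,1],[0,0,-0.165,0,0,0,1],[0,0,-0.165,0,0,0,1],[0,0,0,0,0,0,1],[0,0,0,0,0,0,1],[0,0,0,0,0,0,1]]'
```

```text
t: 5.88
eef_pos: [530.0, 60.5, 88.6]
tcp_rot: [-3.141, 0.0, 0.536]
ft_force: [-2.0, 5.5, 2.7]
opening: 0.145
grip_force: 30.0
t: 7.75
eef_pos: [530.1, 60.6, 88.6]
tcp_rot: [3.141, -0.0, 2.516]
ft_force: [-1.5, 5.9, 1.1]
opening: 0.143
grip_force: 30.0
```

Release, rise, and move off so the knob can be checked.

```bash
python3 -m inch '[[0,0,0,0,0,0,-1],[0,0,0,0,0,0,-1],[0,0,0,0,0,0,-1],[0,0,0,0,0,0,-1],[0,0,0,0,0,0,-1],[0,0,0,0,0,0,-1],[0,0,0,0,0,-3,-1],[0,0,0,0,0,-5,-1],[0,0,0,0,0,-5,-1],[0,0,0,0,0,-5,-1],[0,0,0,0,0,0,-1]]'
python3 - <<'E'
from h import *
for n in ["side","wrist"]:
    p=cam(n);X=pts(p,np.ones((420,560),bool))
    k=X[(X[:,2]>98)&(X[:,2]<125)&(np.hypot(X[:,0]-530,X[:,1]-60)<45)]
    print(n,len(k),cv2.minAreaRect(k[:,:2].astype(np.float32)) if len(k)>5 else 0, p["position"]);save(p,n+"2")
E
```

```text
t: 9.12
eef_pos: [531.3, 60.3, 272.1]
tcp_rot: [3.138, 0.005, 2.516]
ft_force: [-0.1, -0.2, -0.4]
opening: 0.999
grip_force: 0.0
side 208 ((528.8650512695312, 60.93292999267578), (14.491020202636719, 55.86327362060547), 53.311058044433594) [281.9481056  556.48267153 901.4730877 ]
wrist 623 ((529.554443359375, 61.45777893066406), (13.277290344238281, 52.764793395996094), 54.31025314331055) [462.45642188 109.1106931  439.31979098]
```

View pics/wrist2.png

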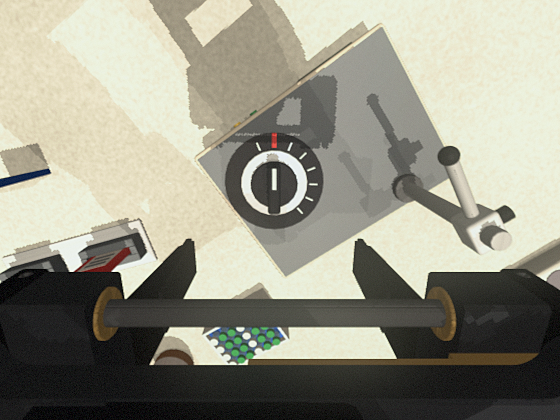

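The wrist picture shows the white line at (274,180) pointing straight at the red mark (273,140), so the knob is at about 0.6. Next I measure the peg from here, then move over the rack.

```bash
cat > peg.py <<'E'
from h import *
hy=-0.0276; Rh=np.array([[np.cos(hy),-np.sin(hy)],[np.sin(hy),np.cos(hy)]])
def run(n):
    p=cam(n);X=pts(p,np.ones((420,560),bool)); H=X.copy(); H[:,:2]=(X[:,:2]-[552,125])@Rh
    s=(H[:,2]>195)&(H[:,2]<250)&(abs(H[:,1]-65)<25)&(H[:,0]>-40)&(H[:,0]<120)
    H=H[s]
    for lo in range(-15,100,8):
        q=H[(H[:,0]>=lo)&(H[:,0]<lo+8)]
        if len(q)>3: print(n,lo,len(q),"y",np.percentile(q[:,1],[3,50,97]).round(1),"z",np.percentile(q[:,2],[3,97]).round(1))
    print(H[:,0].min())
    for d in env.find_in(p,"peg_tip")[:1]: print(w(p,d["centre"]),d["score"])
if __name__=="__main__":
    for n in["wrist","top"]: run(n)
E
python3 peg.py
python3 -m inch '[[0,0,-0.134,0,0,0,-1],[0,0,-0.134,0,0,0,-1],[0,0,0,-0.76,-4.32,0,-1],[0,0,0,-0.76,-4.32,0,-1],[0,0,0,-0.76,-4.32,0,-1],[0,0,0,-0.76,-4.32,0,-1],[0,0,0,-0.76,-4.32,0,-1],[0,0,0,-0.76,-4.32,0,-1],[0,0,0,0,0,0,-1],[0,0,0,0,0,0,-1]]'
python3 - <<'E'
from h import *
for n in ["wrist","side","top"]:
    p=cam(n);X=pts(p,np.ones((420,560),bool)); im=p["img"][p["depth"]>0].astype(int)
    v=(p["depth"]>0).ravel(); 
    s=(im[:,0]>1.6*im[:,1])&(X[:,2]>60)&(X[:,2]<150)&(np.hypot(X[:,0]-483,X[:,1]+199)<55)
    q=X[s]; t=q[q[:,2]>128]
    for z in(q,t):
        if len(z)>5: print(n,len(z),cv2.minAreaRect(z[:,:2].astype(np.float32)),np.percentile(z[:,2],[2,98]))
    if n=="wrist": save(p,"wrist3")
E
```

```text
wrist -7 158 y [60.1 64.7 70.3] z [222.3 230.2]
wrist 1 214 y [59.  63.6 70.6] z [223.2 231.1]
wrist 9 157 y [60.8 64.  69.4] z [221.5 227.9]
wrist 17 152 y [60.8 63.8 69.4] z [220.1 226.1]
wrist 25 149 y [60.8 64.  69.4] z [218.7 224.7]
wrist 33 135 y [60.9 63.9 69.2] z [216.6 223. ]
wrist 41 134 y [60.8 63.6 69.3] z [215.3 221.2]
wrist 49 128 y [61.  64.1 69.2] z [213.8 219.7]
wrist 57 744 y [53.1 62.7 77.1] z [202.8 225.4]
wrist 65 838 y [52.8 64.9 88.1] z [208.8 238.3]
wrist 73 465 y [52.8 61.8 87.5] z [206.7 238.5]
wrist 81 137 y [52.7 54.8 65.4] z [204.3 235.5]
-3.6380381159954953
[578.20421286 185.63103721 226.28476495] 0.87
t: 10.62
eef_pos: [482.0, -198.2, 267.8]
tcp_rot: [3.141, -0.002, 2.783]
ft_force: [0.4, 0.3, -0.5]
opening: 1.002
grip_force: 0.0
wrist 1118 ((484.5757141113281, -200.65574645996094), (59.092620849609375, 8.357085227966309), 69.78176879882812) [ 70.19325875 136.85444426]
wrist 509 ((484.5330505371094, -200.77157592773438), (58.845733642578125, 8.357085227966309), 69.78176879882812) [130.73184633 137.09715792]
side 292 ((483.8680114746094, -198.80882263183594), (57.39778518676758, 9.637466430664062), 69.17176818847656) [ 65.87630057 137.63944792]
side 89 ((483.8086242675781, -198.92990112304688), (57.22627258300781, 9.069890022277832), 69.76541137695312) [128.61386412 138.51350664]Traceback (most recent call last):
  File "peg.py", line 13, in <module>
    for n in["wrist","top"]: run(n)
                             ~~~^^^
  File "peg.py", line 10, in run
    print(H[:,0].min())
          ~~~~~~~~~~^^
    return umr_minimum(a, axis, None, out, keepdims, initial, where)
ValueError: zero-size array to reduction operation minimum which has no identity
```

View pics/wrist3.png

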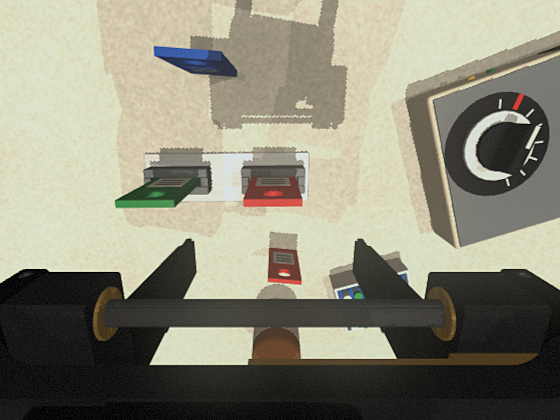

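The tag is centred at about px (272,192) between the fingers (276). The gap to the green tag is enough for the finger.

```bash
python3 -m inch '[[0,0,-0.006,-0.28,-0.09,0,-1],[0,0,0,0,0,4,-1],[0,0,0,0,0,4,-1],[0,0,0,0,0,4,-1],[0,0,0,0,0,3,-1],[0,0,0,0,0,1.6,-1],[0,0,0,0,0,0,-1],[0,0,0,0,0,0,1],[0,0,0,0,0,0,1],[0,0,0,0,0,0,1],[0,0,0,0,0,0,1],[0,0,0,0,0,0,1],[0,0,0,0,0,0,1],[0,0,0,0,0,0,1],[0,0,0,0,0,0,1]]'
```

```text
t: 12.65
eef_pos: [484.6, -200.4, 102.8]
tcp_rot: [-3.142, 0.001, 2.79]
ft_force: [-0.8, 0.2, 4.2]
opening: 0.628
grip_force: 30.0
```

```bash
python3 -m inch '[[0,0,0,0,0,-1,1],[0,0,0,0,0,-2,1],[0,0,0,0,0,-3,1],[0,0,0,0,0,-4,1],[0,0,0,0,0,-4,1],[0,0,0,0,0,-2,1],[0,0,0,0,0,0,1],[0,0,0,0,0,0,1]]'
python3 - <<'E'
from h import *
for n in ["wrist","side","top"]:
    p=cam(n);e=np.array(env.state()["eef_pos"]);X=pts(p,np.ones((420,560),bool)); im=p["img"][p["depth"]>0].astype(int)
    s=(im[:,0]>1.6*im[:,1])&(X[:,2]>150)&(np.hypot(X[:,0]-e[0],X[:,1]-e[1])<50)
    q=X[s]
    if len(q)<6: print(n,len(q));continue
    L=(q-e)@np.array([[np.cos(2.79),np.sin(2.79),0],[np.sin(2.79),-np.cos(2.79),0],[0,0,1]]).T
    print(n,len(q),cv2.minAreaRect(q[:,:2].astype(np.float32)),np.percentile(q[:,2],[1,99]))
    for z0 in range(-100,40,20):
        b=L[(L[:,2]>=z0)&(L[:,2]<z0+20)]
        if len(b)>4: print(z0,len(b),np.percentile(b,[3,97],axis=0).round(1).tolist())
    for d in env.find_in(p,"red_eye")[:2]: print(w(p,d["centre"])-e,d["score"])
    if n=="side": save(p,"side4")
E
```

```text
t: 13.65
eef_pos: [484.0, -200.1, 261.7]
tcp_rot: [3.141, -0.001, 2.79]
ft_force: [-0.4, -0.2, -1.6]
opening: 0.63
grip_force: 30.0
wrist 7525 ((472.9881286621094, -197.4102783203125), (83.94229125976562, 32.83808517456055), 70.2225112915039) [168.51066711 385.36424154]
-100 385 [[3.3, -27.9, -95.7], [4.1, 27.3, -80.3]]
-80 164 [[3.3, -29.1, -79.8], [4.1, 28.8, -60.5]]
-60 190 [[3.3, -29.1, -59.8], [4.1, 29.0, -40.8]]
-40 516 [[3.2, -28.5, -38.9], [4.1, 28.6, -20.4]]
-20 1528 [[-3.3, -27.2, -19.2], [4.1, 27.4, -0.5]]
0 1147 [[-1.3, -28.4, 0.4], [4.2, 29.0, 19.5]]
20 3065 [[-3.8, -28.0, 21.2], [4.1, 28.6, 34.0]]
[-152.99157507  -21.12779753 -146.09442469] 0.89
[ 105.50129316  -31.4598098  -209.46521129] 0.73
side 407 ((482.3858642578125, -192.0616912841797), (30.817110061645508, 70.18733215332031), 6.823339462280273) [171.69552797 296.45864004]
-100 45 [[-0.1, -21.1, -91.2], [4.8, 29.2, -81.0]]
-80 27 [[-1.5, 19.4, -79.4], [4.1, 29.8, -61.2]]
-60 20 [[-0.9, 25.1, -57.7], [4.1, 29.3, -41.6]]
-40 42 [[-1.6, -23.4, -39.2], [4.0, 29.1, -20.6]]
-20 117 [[-1.7, -21.7, -19.5], [5.0, 29.7, -0.6]]
0 56 [[-1.5, -28.5, 0.5], [5.0, 19.2, 19.5]]
20 99 [[-2.2, -26.1, 21.3], [4.9, 18.4, 34.9]]
[-159.7185554   -23.72522847 -179.21619522] 0.84
[ 111.79102723  -30.28716488 -205.23959876] 0.77
top 0
```

```bash
python3 -m inch '[[0,0,-0.162,0,0,0,1],[0,0,-0.162,0,0,0,1],[0,0,0,-0.102,3.918,0,1],[0,0,0,-0.102,3.918,0,1],[0,0,0,-0.102,3.918,0,1],[0,0,0,-0.102,3.918,0,1],[0,0,0,-0.102,3.918,0,1],[0,0,0,-0.102,3.918,0,1],[0,0,0,-0.102,3.918,0,1],[0,0,0,-0.102,3.918,0,1],[0,0,0,-0.102,3.918,0,1],[0,0,0,-0.102,3.918,0,1],[0,0,0,0,0,2.3,1],[0,0,0,0,0,2.3,1],[0,0,0,0,0,0,1],[0,0,0,0,0,0,1],[0,0,0,0,0,0,1]]'
python3 - <<'E'
from h import *
p=cam("side");save(p,"side5")
c=p["img"][180:340,120:333,::-1];cv2.imwrite("pics/c5.png",cv2.resize(c,(800,600),interpolation=2))
hy=-0.0276; Rh=np.array([[np.cos(hy),-np.sin(hy)],[np.sin(hy),np.cos(hy)]])
for n in["side","top","wrist"]:
    p=cam(n);X=pts(p,np.ones((420,560),bool)); im=p["img"][p["depth"]>0].astype(int); H=X.copy();H[:,:2]=(X[:,:2]-[552,125])@Rh
    r=(im[:,0]>1.6*im[:,1])&(H[:,2]>100)&(H[:,2]<270)&(abs(H[:,0]+50)<40)
    g=~r&(H[:,2]>205)&(H[:,2]<235)&(abs(H[:,1]-65)<15)&(H[:,0]>8)&(H[:,0]<50)
    b=~r&(H[:,2]>205)&(H[:,2]<240)&(abs(H[:,1]-65)<20)&(H[:,0]>-12)&(H[:,0]<8)
    for m in(r,g,b):
        if m.sum()>5: print(n,m.sum(),np.percentile(H[m],[2,50,98],axis=0).round(1).tolist())
    print([(w(p,d["centre"]).round(1),round(d["score"],2)) for d in env.find_in(p,"red_eye")[:3]])
E
```

```text
t: 16.02
eef_pos: [505.9, 191.0, 217.5]
tcp_rot: [3.141, 0.001, 3.114]
ft_force: [0.4, -0.8, -0.2]
opening: 0.627
grip_force: 30.0
side 308 [[-60.4, 35.2, 125.1], [-51.5, 76.8, 171.7], [-44.7, 97.1, 251.2]]
side 40 [[32.0, 61.2, 213.3], [43.5, 65.4, 220.2], [49.4, 69.3, 223.2]]
[(array([501.7, 193.8, 167.5]), 0.7), (array([ 323.8, -221.7,   79.7]), 0.65)]
top 122 [[8.5, 59.5, 216.1], [29.2, 63.5, 221.9], [48.4, 68.8, 228.4]]
top 14 [[1.7, 58.1, 224.4], [5.2, 62.3, 229.1], [7.2, 65.2, 229.8]]
[(array([ 337.7, -215.6,  130.2]), 0.7), (array([ 595.2, -226.1,   60.8]), 0.51)]
wrist 7099 [[-52.2, 36.0, 126.8], [-51.5, 65.2, 229.5], [-44.3, 94.1, 250.7]]
wrist 162 [[9.4, 61.3, 222.2], [14.4, 65.8, 225.7], [20.9, 70.3, 227.9]]
wrist 388 [[-3.3, 59.6, 223.2], [0.2, 65.8, 228.2], [6.7, 72.0, 230.9]]
[(array([526.9,  70.8,  83.6]), 0.24)]
```

View pics/c5.png

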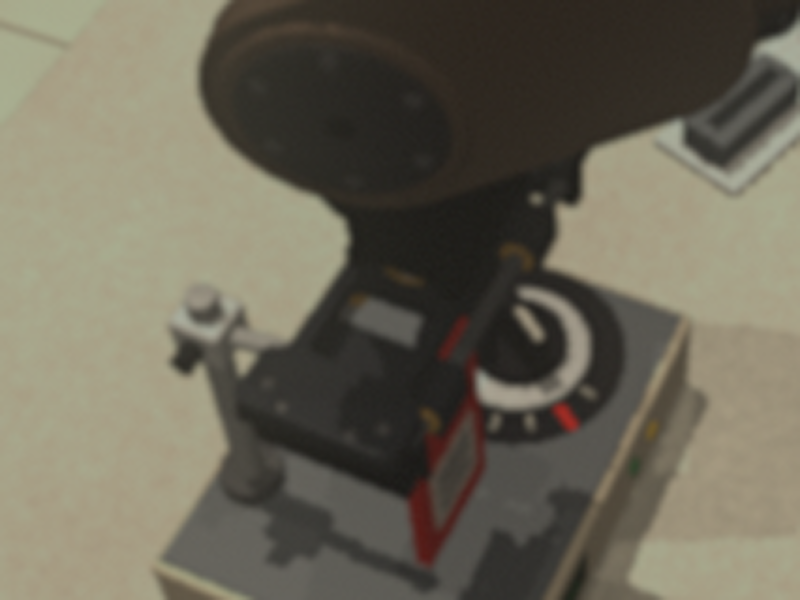

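The tag stands plumb in front of the peg, level with the ball and sideways within 1 mm; the hole is about 2 mm high. I advance past the ball with a slight drop.

```bash
python3 -m inch '[[0,0,0,-1,0,0.1,1],[0,0,0,-1,0,0.1,1],[0,0,0,-0.8,0.03,0,1],[0,0,0,-0.8,0.03,0,1],[0,0,0,-0.7,0,0,1],[0,0,0,-0.7,0,0,1],[0,0,0,-0.6,0,0.1,1],[0,0,0,0,0,0,1],[0,0,0,0,0,0,1]]'; python3 peg.py | head -30
```

```text
t: 17.5
eef_pos: [561.4, 190.1, 213.6]
tcp_rot: [-3.141, -0.0, 3.114]
ft_force: [-0.4, 0.4, -0.3]
opening: 0.628
grip_force: 30.0
wrist -7 233 y [60.2 65.8 71.3] z [222.8 230.4]
wrist 1 4053 y [41.4 64.7 88.6] z [197.6 247.1]
wrist 9 633 y [41.7 65.3 88.3] z [211.9 247.4]
wrist 25 64 y [61.6 66.1 70.6] z [220.  224.6]
wrist 49 38 y [62.6 65.8 69.6] z [216.1 219.2]
wrist 57 826 y [54.  65.8 78. ] z [211.1 225.3]
wrist 65 617 y [54.1 73.8 89.2] z [210.1 229.2]
wrist 73 90 y [79.5 84.6 89.9] z [216.3 218.7]
-3.6692968740681815
[558.91886668 188.64360495 231.0536376 ] 0.72
top 65 32 y [51.2 57.7 62.1] z [214.7 236.7]
top 73 49 y [51.4 56.1 62.2] z [204.3 237.9]
top 81 44 y [51.3 56.  68.6] z [203.5 237.1]
top 89 4 y [59.4 61.8 65.6] z [220.5 222.5]
67.90033343841536
```

```bash
python3 -m inch '[[0,0,0,-0.6,-0.02,0.12,1],[0,0,0,-0.7,-0.02,0.14,1],[0,0,0,-0.7,0,0.14,1],[0,0,0,-0.6,0,0.12,1],[0,0,0,0,0,0.2,1],[0,0,0,0,0,0.2,1],[0,0,0,0,0,0,1],[0,0,0,0,0,0,1]]'; python3 -m inch '[[0,0,0,0,0,0.1,1],[0,0,0,0,0,0,1],[0,0,0,0,0,0,1]]'
```

```text
t: 18.7
eef_pos: [587.4, 189.0, 204.5]
tcp_rot: [-3.142, 0.0, 3.114]
ft_force: [-1.2, 0.2, -0.6]
opening: 0.629
grip_force: 30.0
t: 19.08
eef_pos: [587.5, 189.0, 203.5]
tcp_rot: [-3.142, 0.0, 3.114]
ft_force: [0.1, -0.1, -0.1]
opening: 0.628
grip_force: 30.0
```

```bash
python3 -m inch '[[0,0,0,0,0,0.1,1],[0,0,0,0,0,0,1],[0,0,0,0,0,0,1]]'
```

```text
t: 19.45
eef_pos: [587.6, 189.0, 202.4]
tcp_rot: [-3.142, 0.0, 3.114]
ft_force: [-1.0, 0.2, -0.5]
opening: 0.632
grip_force: 30.0
```

```bash
python3 -m inch '[[0,0,0,0,0,0.1,1],[0,0,0,0,0,0,1],[0,0,0,0,0,0,1]]'; python3 -m inch '[[0,0,0,0,0,0.05,1],[0,0,0,0,0,0,1],[0,0,0,0,0,0,1]]'
```

```text
t: 19.82
eef_pos: [587.6, 189.0, 201.7]
tcp_rot: [-3.142, 0.0, 3.114]
ft_force: [-1.1, -0.5, 4.9]
opening: 0.627
grip_force: 30.0
t: 20.2
eef_pos: [587.6, 189.0, 201.6]
tcp_rot: [3.141, 0.001, 3.114]
ft_force: [-2.2, -0.8, 8.1]
opening: 0.629
grip_force: 30.0
```

Contact shows in the force (8 N upward), so the tag rests on the peg. I back off slightly and release.

```bash
python3 -m inch '[[0,0,0,0,0,-0.1,1],[0,0,0,0,0,0,1],[0,0,0,0,0,0,0],[0,0,0,0,0,0,-0.5],[0,0,0,0,0,0,-1],[0,0,0,0,0,0,-1],[0,0,0,0,0,0,-1],[0,0,0,0,0,0,-1],[0,0,0,0,0,0,-1],[0,0,0,0,0,0,-1],[0,0,0,0,0,-1,-1],[0,0,0,0,0,-2,-1],[0,0,0,0,0,-4,-1],[0,0,0,0,0,-5,-1],[0,0,0,0,0,-2,-1],[0,0,0,0,0,0,-1],[0,0,0,0,0,0,-1]]'
python3 - <<'E'
from h import *
p=cam("side");c=p["img"][180:340,120:333,::-1]
q=cam("wrist");print(env.state()["t"])
cv2.imwrite("pics/c6.png",np.hstack([cv2.resize(c,(400,300),interpolation=2),cv2.resize(q["img"][:,:,::-1],(400,300))]))
hy=-0.0276; Rh=np.array([[np.cos(hy),-np.sin(hy)],[np.sin(hy),np.cos(hy)]])
X=pts(q,np.ones((420,560),bool)); im=q["img"][q["depth"]>0].astype(int); H=X.copy();H[:,:2]=(X[:,:2]-[552,125])@Rh
r=(im[:,0]>1.6*im[:,1])&(H[:,2]>90)&(H[:,2]<270)&(abs(H[:,0]-35)<40)
for lo in range(90,260,20):
    b=H[r&(H[:,2]>=lo)&(H[:,2]<lo+20)]
    if len(b)>5: print(lo,len(b),np.percentile(b,[3,97],axis=0).round(1).tolist())
k=X[(X[:,2]>100)&(X[:,2]<120)&(np.hypot(X[:,0]-530,X[:,1]-60)<40)]
if len(k)>9: print(cv2.minAreaRect(k[:,:2].astype(np.float32)))
E
```

```text
t: 22.32
eef_pos: [587.2, 188.9, 340.9]
tcp_rot: [-3.141, -0.001, 3.114]
ft_force: [0.6, 0.2, -0.6]
opening: 0.996
grip_force: 0.0
22.425
90 14 [[24.0, 39.6, 108.8], [24.2, 93.0, 110.0]]
110 83 [[23.8, 37.7, 110.3], [25.1, 94.6, 125.8]]
130 59 [[25.0, 36.8, 130.5], [26.4, 94.8, 149.5]]
150 64 [[26.1, 37.0, 150.2], [27.4, 94.8, 167.8]]
170 187 [[27.3, 37.5, 171.3], [28.8, 94.3, 189.7]]
190 321 [[28.4, 37.7, 190.4], [35.3, 93.4, 208.8]]
210 324 [[28.1, 37.4, 210.6], [31.0, 93.6, 229.6]]
230 639 [[30.8, 37.7, 231.4], [38.9, 93.2, 236.0]]
((529.6377563476562, 62.31478500366211), (14.457429885864258, 52.661624908447266), 54.34115982055664)
```

View pics/c6.png

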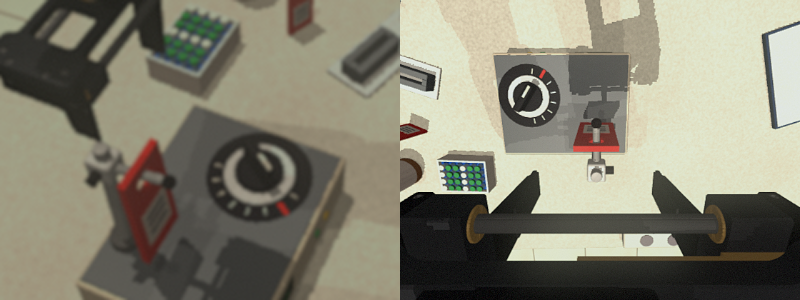

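The tag hangs on the peg (right half about (597,135)) and the knob's line is still on the red mark. The gripper is clear. I let the tag settle.

```bash
python3 -m inch '[[0,0,0,0,0,0,-1],[0,0,0,0,0,0,-1],[0,0,0,0,0,0,-1],[0,0,0,0,0,0,-1],[0,0,0,0,0,0,-1],[0,0,0,0,0,0,-1],[0,0,0,0,0,0,-1],[0,0,0,0,0,0,-1],[0,0,0,0,0,0,-1],[0,0,0,0,0,0,-1],[0,0,0,0,0,0,-1],[0,0,0,0,0,0,-1],[0,0,0,0,0,0,-1],[0,0,0,0,0,0,-1],[0,0,0,0,0,0,-1],[0,0,0,0,0,0,-1],[0,0,0,0,0,0,-1],[0,0,0,0,0,0,-1],[0,0,0,0,0,0,-1],[0,0,0,0,0,0,-1]]'
python3 - <<'E'
from h import *
hy=-0.0276; Rh=np.array([[np.cos(hy),-np.sin(hy)],[np.sin(hy),np.cos(hy)]])
for i in range(10):
    q=cam("wrist");X=pts(q,np.ones((420,560),bool)); im=q["img"][q["depth"]>0].astype(int); H=X.copy();H[:,:2]=(X[:,:2]-[552,125])@Rh
    r=(im[:,0]>1.6*im[:,1])&(abs(H[:,0]-35)<40)
    f=lambda a,b:np.median(H[r&(H[:,2]>a)&(H[:,2]<b)],0).round(1)
    print(f(110,130),f(210,230),f(231,240))
E
```

```text
t: 24.92
eef_pos: [587.6, 189.0, 341.9]
tcp_rot: [-3.142, 0.0, 3.114]
ft_force: [-0.4, -0.3, -0.6]
opening: 1.003
grip_force: 0.0
[ 24.4  77.  119.2] [ 30.4  65.4 222.7] [ 34.6  65.9 234.7]
[ 24.4  77.7 118.5] [ 30.4  65.4 222.8] [ 34.5  65.4 234.7]
[ 24.5  66.7 119.1] [ 30.4  65.4 222.7] [ 34.4  65.4 234.7]
[ 24.4  56.4 118.9] [ 30.4  65.4 222.6] [ 34.6  65.4 234.7]
[ 24.4  77.1 119.1] [ 30.4  66.4 222.7] [ 34.5  65.4 234.8]
[ 24.4  66.7 119.3] [ 30.4  64.9 222.6] [ 34.6  65.4 234.7]
[ 24.4  77.1 119.2] [ 30.4  64.9 222.8] [ 34.5  66.3 234.7]
[ 24.4  66.7 119.3] [ 30.4  64.  222.8] [ 34.6  65.4 234.7]
[ 24.4  56.5 119.4] [ 30.4  66.4 223. ] [ 34.6  65.4 234.7]
[ 24.5  56.4 119.4] [ 30.4  66.4 222.7] [ 34.6  65.4 234.7]
```

At rest, tilted about 0.06 rad and centred on the peg. I hand the job in.

```bash
python3 -c "
from cell import env
print(env.job_done())"
```

```text
the job is handed in; nothing more can be done
None
```

The job is handed in (no verdict came back): the knob measured about 0.6 rad, on the red mark, and the red tag hangs at rest on the peg; I moved nothing else.

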